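Set the clock to the hour and start it

TASK

The wall clock lying face up on the test stand is to be set for the time signal: with one fingertip, gently push its minute hand clockwise until it points at the red double mark (twelve o'clock), without running past it. Then push the red pin of the start lever beside the dial over from the red dot to the green dot. Push only, pinch and lift nothing, and leave the screwdriver stand, the two jars and the loupe where they are.

Things in the scene. Friction and masses are not known exactly. Their poses are not given: they have to be found in the camera images.
- clock: wall clock of 250 mm diameter face up on an grey metal test stand, fixed to the bench. Origin on the bench surface under the dial centre; its x axis points from the dial centre to twelve o'clock, y to nine o'clock, z up. White dial, flat, top at 45 mm; no glass, no hour hand. Stand plate 20 mm high, 270 x 270 mm about the centre, with a 170 mm wide tongue reaching 215 mm from the centre on the six o'clock side, where the start lever sits.
- clock_center (a point): axis of the minute hand at the hand's mid-thickness, 60.5 mm above the bench; the brass hub is 24 mm in diameter, top at 66 mm
- twelve (a point): middle of the red double mark for twelve o'clock on the dial (two red bars 26 x 7 mm side by side), 101 mm from the dial centre; the other marks are black
- minute_tip (a point): outer end of the blue minute hand, 108 mm from the axis. The hand is a straight bar 10 mm wide (5 mm wide over its outer 18 mm) and 5 mm thick, from 58 to 63 mm above the bench, so 13 mm of free space lies between it and the dial; a tail reaches 15 mm behind the axis. It turns only about the vertical axis.
- minute_hand (a joint): angle of the minute hand in rad, growing clockwise seen from above: 0 = at six o'clock (a stop: it cannot go back beyond), 1.571 = at nine, 3.1416 = at twelve. It starts somewhere from 0.45 to 2.0. It turns with friction (about 1 N at 75 mm from the axis) and stays where it is left.
- lever_pivot (a point): pivot axis of the start lever, 165 mm from the dial centre towards six and 35 mm towards three; 36 mm above the bench, its boss ends at 44 mm
- lever_pin (a point): centre of the top of the upright red pin (14 mm diameter, from 36 to 66 mm above the bench) at the end of the flat steel start lever, 60 mm from the pivot; the lever's arm is 12 mm wide, 34 to 40 mm above the bench, and ends 5 mm beyond the pin's axis
- lever (a joint): angle of the start lever in rad, 0 = pointing at the red dot (starts 0 to 0.12), 0.9 = pointing at the green dot, stop at 1.0; grows clockwise seen from above, so the pin moves towards the dial and is pushed from its side away from the dial. Friction about 1.5 N at the pin; it stays where it is left.
- red_dot (a point): 12 mm red dot on the stand plate (top 21 mm above the bench), 74 mm from the lever's pivot, just beyond the end of the lever when that stands at 0
- green_dot (a point): 12 mm green dot on the stand plate, 74 mm from the lever's pivot, nearer the dial: where the lever has to point
- driver_stand: bystander: turning stand of 72 mm diameter with six small screwdrivers, 110 mm high, loose; origin under its centre. It stands beyond the twelve o'clock side of the clock.
- red_jar: bystander: small glass jar with red cap, 29 mm diameter, 50 mm high, loose; origin under its centre
- blue_jar: bystander: small glass jar with blue cap, 29 mm diameter, 50 mm high, loose; origin under its centre
- loupe: bystander: black eye loupe, 34 mm diameter, 23 mm high, loose; origin under its centre

How it is judged:
By the outcome, as a careful person would: the job done as asked, in the order asked, and still so for the second after the job is handed in, with the robot touching nothing.
It also fails if it takes over 64 s, if anything falls off the work surface, if the arm or the gripper's body presses on something with over 40 N, if the wrist force passes 120 N, or if a joint passes its speed limit or range.

ROBOT

A 6-joint arm with a two-finger parallel gripper is mounted at the origin on the work surface. World frame = base frame: x ahead of the robot, y to its left, z up, the work surface at z = 0. Lengths are in mm, angles in degrees, forces in N, time in s.
With the tool pointing down it reaches from about 275 to 975 mm from the base axis. Payload 8.4 kg.
Tool frame: the origin (TCP) lies at the very end of the fingers, on their centre line; the grasp point (between the pads) lies 19 mm behind it (pinch_z is the distance from the TCP to the grasp point, in mm); z points along the fingers, y is the line along which they close (so a half turn about z gives the same grasp; the last joint's range is limited). The gripper opens to 92 mm and grips with 3 to 60 N. Pads are 20 mm wide; open, the fingers measure 128 mm over their backs; the gripper's body (75 mm by 189 mm) begins 69 mm behind the grasp point.
Start: joints at [-69.523, 20.225, 93.587, -0, 66.188, -0.138], TCP at [220.053, -584.982, 214.583] pointing down, gripper open.
Joint ranges: [-150.9, 150.9], [-52.94, 120.26], [3.33, 152.33], [-74.26, 254.26], [0, 154.13], [-172.89, 172.89]. Speed limits (degrees/s): [127.2, 127.2, 159.86, 180, 180, 180].

INTERFACE

Orientations are given as [roll, pitch, yaw] about the fixed x, y, z axes, in that order (R = Rz(yaw) Ry(pitch) Rx(roll)).
In Python, from cell import * gives the robot as it stands. The module is installed in compiled form; this text tells all that it offers.
- The arm moves only by the tool play_rows, never from a script. Its argument "deltas" is a list of rows, each a list of 5 numbers: the finger opening in m, from 0 to 0.0919, then the shift along the tool's x, y, z in m, then the turn about the tool's z in degrees. A call has 1 to 20 rows; each row is the pose to reach, as a shift and turn from the pose commanded when the call began, along the tool's axes at that moment; what a row does not reach only later rows make up. A row lasts 1/12 s, in which the tool goes at most 41.7 mm and 7.16 degrees, less where a joint would pass 70% of its speed; a pose out of reach is approached as far as the arm can. A call with a gripper value outside its range is refused whole. The fingers move at their own pace and stop on an object; "force" is the grip in N (left out, the last holds). Time passes only in rows, so rows that repeat a pose let the fingers close. It gives the time, the measured TCP pose, the force, the opening and the grip force at its end, in the units of the state.
- observe(): the state, without advancing time (a new reading comes with each control period).
- grab_frame(name): name is "scene" or "top" or "wrist"; returns a dict with "pixels" (420x560x3 uint8, red, green, blue), "fov_y" (degrees; the focal length in pixels is half the picture's height over the tangent of half this angle, whatever the lens; pixels are square), "cx", "cy" (the principal point, pixels), "rvec" (rotation vector, rad) and "tvec" (3), from world to camera coordinates, as OpenCV has them; the wrist camera has in their place "tool_from_camera" (4x4, takes a point from camera to tool coordinates, whose origin is the TCP and whose axes are the flange's). Camera axes: x right, y down, z forward; pixel columns grow to the right and rows downward; lengths in mm; the calibration is good to about 2 mm. A picture is of the moment at which its call begins: read the wrist's pose just before it. There is no depth.
- finish_job(): hands the job in; it is judged then, once.
Trained networks look in a picture, given as the dict that the camera call returned (one of the last four; its "shot" number tells which), for a name from the list of things; names that differ only in an ending like _2 or _b are one class to them, and where a whole thing is asked for, a point or a joint stands for the part that bears it (a point fixed in the world has none). Each returns a list of dicts, best first, with "score" (0 to 1); they miss things now and then, are a little off and sometimes report something else, mostly with a low value. They report only what shows in the picture. A call takes as long as a camera call.
- find_in(picture, target): "extent" ([left, top, right, bottom] in pixels, round what is visible of it).
- tip_of(picture, target): "point" ([column, row] in pixels: a listed point, or the origin of a listed thing).
The state is a dict: "t": time; "joint_positions": joint angles; "joint_vel": joint speeds; "effort": joint torques, N m; "position": TCP position; "eef_rot": TCP orientation; "wrist_force": force on the tool from outside, world axes, zero at the start; "moment": the same for the moment, N m; "opening": finger opening in mm; "grasp_force": force on a finger pad.
Only numpy, scipy, OpenCV 4.12 (cv2) and the standard library are available. Lean on these libraries where they do the work, as an engineer would, in place of code of your own. Each camera call takes 0.05 s, during which the arm holds its last target. There are 200 camera calls.

## Working session

There is one attempt and no reset: what is moved stays moved. The work goes in short steps, Python scripts to look and compute and a tool call to move; the robot and the scene stay as the last step left them, time stands still between calls to the robot, and variables do not carry over. Pictures are saved under pics/ and viewed, at most 13 in all, crops included, and the job is handed in when it is done.

Besides the shell and the picture viewer there is one more tool, called after "Request:" by a JSON object that holds its "fn" and its "kwargs". play_rows: Moves the arm, as the interface text tells. Its arguments: {"type":"object","properties":{"deltas":{"type":"array","items":{"type":"array","items":{"type":"number"}}},"force":{"type":"number"}},"required":["deltas"]}

```bash
mkdir -p pics; cat > h.py <<'E'
from cell import *
import numpy as np, cv2
from scipy.spatial.transform import Rotation as Ro
def cam(f, pose=None):
    F=210/np.tan(np.radians(f["fov_y"])/2)
    K=np.array([[F,0,f["cx"]],[0,F,f["cy"]],[0,0,1.]])
    if "rvec" in f:
        R=cv2.Rodrigues(np.array(f["rvec"],float))[0]; t=np.array(f["tvec"],float).ravel()
    else:
        T=np.eye(4); T[:3,:3]=Ro.from_euler('xyz',pose["eef_rot"],degrees=True).as_matrix(); T[:3,3]=pose["position"]
        M=np.linalg.inv(T@np.array(f["tool_from_camera"])); R=M[:3,:3]; t=M[:3,3]
    return K,R,t
def ray(f,px,z,pose=None):
    K,R,t=cam(f,pose); d=R.T@np.linalg.solve(K,[px[0],px[1],1]); c=-R.T@t
    return c+d*(z-c[2])/d[2]
def proj(f,p,pose=None):
    K,R,t=cam(f,pose); q=K@(R@np.array(p,float)+t); return q[:2]/q[2]
def save(f,n): cv2.imwrite("pics/"+n,f["pixels"][:,:,::-1])
Z=dict(clock_center=60.5,twelve=45,minute_tip=60.5,lever_pivot=36,lever_pin=66,red_dot=21,green_dot=21,driver_stand=0,red_jar=0,blue_jar=0,loupe=0)
def look(n,names=Z):
    s=observe(); f=grab_frame(n); o={}
    for k in names:
        r=tip_of(f,k)
        if r: o[k]=ray(f,r[0]["point"],Z[k],s)[:2]; print(n,k,round(r[0]["score"],2),np.round(r[0]["point"]),np.round(o[k],1))
        else: print(n,k,None)
    return f,o
E
python3 - <<'E'
from h import *
s=observe(); print(s["position"],s["eef_rot"],s["t"])
for n in("top","scene"):
    f,o=look(n); save(f,n+"1.png")
E
```

```text
[ 219.88273229 -584.50936226  213.85962784] [-1.79920450e+02 -5.30639317e-04  2.06147102e+01] 0.0
top clock_center 0.91 [341. 232.] [554.1 -74. ]
top twelve 0.72 [387. 228.] [ 564.5 -167.5]
top minute_tip 0.87 [314. 184.] [650.2 -21.3]
top lever_pivot 0.56 [424. 231.] [ 561.5 -243.6]
top lever_pin 0.74 [241. 240.] [535.  119.9]
top red_dot 0.8 [239. 235.] [550.6 127.2]
top green_dot 0.7 [271. 232.] [558.1  62.7]
top driver_stand 0.7 [420. 174.] [ 686.3 -250.1]
top red_jar 0.6 [206. 238.] [546.4 195.2]
top blue_jar 0.65 [424. 230.] [ 567.6 -253. ]
top loupe 0.73 [310. 157.] [721.5 -17.8]
scene clock_center 0.94 [211. 227.] [548.6 -70.6]
scene twelve 0.95 [159. 257.] [ 566.  -169.5]
scene minute_tip 0.81 [254. 263.] [649.4 -27.2]
scene lever_pivot 0.85 [282. 189.] [488.5  84.4]
scene lever_pin 0.92 [308. 192.] [540.  114.2]
scene red_dot 0.86 [315. 210.] [549.2 126. ]
scene green_dot 0.77 [289. 220.] [553.7  71.7]
scene driver_stand 0.7 [124. 345.] [ 680.6 -259.3]
scene red_jar 0.92 [345. 209.] [550.7 188.8]
scene blue_jar 0.92 [118. 287.] [ 567. -250.]
scene loupe 0.65 [287. 220.] [535.3  74.5]
```

View pics/top1.png

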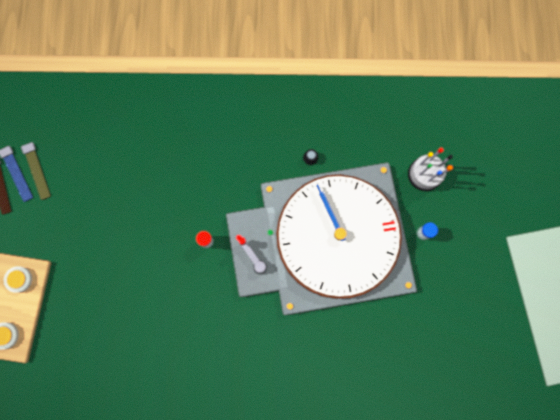

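View pics/scene1.png

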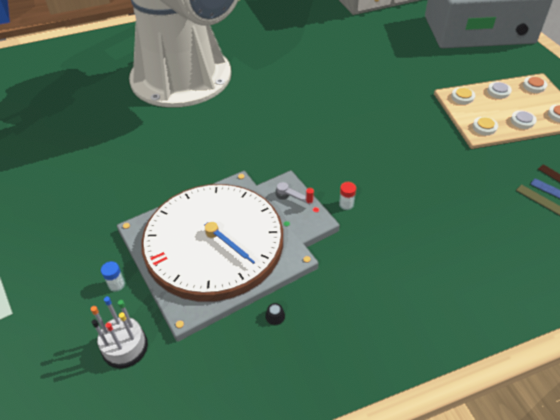

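The two views agree: in top1 the hub is at (341,232), the red mark at (388,226), the hand tip at (318,185), the lever pin at (241,240) and the pivot at (260,267). The top view's pivot report at (424,231) is false: that is the blue jar. The hand lies between six and nine. I'll move above the push start and look from near.

Request:
{"fn": "play_rows", "kwargs": {"deltas": [[0,0.56,-0.414,-0.15,0],[0,0.56,-0.414,-0.15,0],[0,0.56,-0.414,-0.15,0],[0,0.56,-0.414,-0.15,0],[0,0.56,-0.414,-0.15,0],[0,0.56,-0.414,-0.15,0],[0,0.56,-0.414,-0.15,0],[0,0.56,-0.414,-0.15,0],[0,0.56,-0.414,-0.15,0],[0,0.56,-0.414,-0.15,0],[0,0.56,-0.414,-0.15,0],[0,0.56,-0.414,-0.15,0],[0,0.56,-0.414,-0.15,0],[0,0.56,-0.414,-0.15,0],[0,0.56,-0.414,-0.15,0],[0,0.56,-0.414,-0.15,0],[0,0.56,-0.414,-0.15,0],[0,0.56,-0.414,-0.15,0],[0,0.56,-0.414,-0.15,0],[0,0.56,-0.414,-0.15,0]]}}

```text
t: 2.87
position: [598.0, -0.4, 364.1]
eef_rot: [180.0, 0.1, 20.7]
wrist_force: [-0.5, -0.1, -0.7]
opening: 0.6
grasp_force: 0.0
```

```bash
python3 - <<'E'
from h import *
s=observe(); print(s["position"],s["eef_rot"],s["t"],s["joint_positions"],s["opening"])
f,o=look("wrist",["clock_center","twelve","minute_tip","lever_pivot","lever_pin","red_dot","green_dot","driver_stand","red_jar"]); save(f,"w1.png")
E
```

```text
[ 5.97991945e+02 -4.36964808e-01  3.64080762e+02] [1.79996874e+02 6.31175681e-02 2.06738883e+01] 2.8667 [-1.70333693e-01  1.18784393e+01  8.60897229e+01 -2.56245200e-02
  8.20897128e+01  6.91593156e+01] 0.6242296953772765
wrist clock_center 0.74 [311. 209.] [553.8 -70.2]
wrist twelve 0.62 [370. 218.] [ 569.7 -169.4]
wrist minute_tip 0.76 [309. 139.] [653.3 -27.5]
wrist lever_pivot 0.74 [235. 169.] [567.4  62.8]
wrist lever_pin 0.66 [402. 228.] [ 577.4 -216. ]
wrist red_dot 0.76 [192. 164.] [547.5 132.7]
wrist green_dot 0.8 [233. 173.] [557.2  64. ]
wrist driver_stand 0.96 [440. 166.] [ 687.9 -258.4]
wrist red_jar 0.79 [158. 147.] [549.2 198.2]
```

View pics/w1.png

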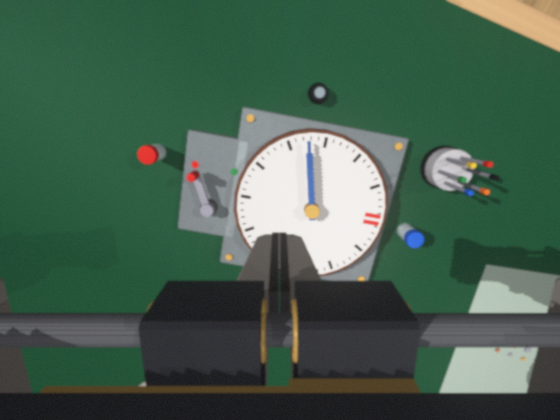

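w1: hub (312,211), hand tip (309,142), red mark (372,219), lever pin (192,176), pivot (207,210). The network's lever_pin and lever_pivot are wrong here. The hand is at about 1.30 rad. Next I'll lower the closed finger behind it.

Request:
{"fn": "play_rows", "kwargs": {"deltas": [[0,0.0065,0.009,0.04,-3],[0,0.0065,0.009,0.08,-3],[0,0.0065,0.009,0.12,-3],[0,0.0065,0.009,0.16,-3],[0,0.0065,0.009,0.2,-3],[0,0.0065,0.009,0.23,-3],[0,0.0065,0.009,0.26,-3],[0,0.0065,0.009,0.28,-3],[0,0.0065,0.009,0.295,-3],[0,0.0065,0.009,0.305,-3],[0,0.0065,0.009,0.31,-3],[0,0.0065,0.009,0.31,-3]]}}

```text
t: 4.37
position: [607.3, -6.5, 53.9]
eef_rot: [-180.0, 0.1, 23.6]
wrist_force: [-0.2, 0.6, -0.5]
opening: 0.6
grasp_force: 0.0
```

```bash
python3 - <<'E'
from h import *
s=observe(); print(s["position"],s["eef_rot"],s["t"],s["wrist_force"])
f,o=look("scene",["minute_tip","clock_center"]); 
c=f["pixels"][150:330,110:350]; cv2.imwrite("pics/s2.png",cv2.resize(c,None,fx=3,fy=3,interpolation=cv2.INTER_CUBIC)[:,:,::-1])
E
```

```text
[607.32053131  -6.49088685  53.90145847] [-1.79973263e+02  5.93105034e-02  2.36112339e+01] 4.3667 [-0.19145919  0.57746501 -0.51935847]
scene minute_tip 0.64 [256. 263.] [650.2 -24.3]
scene clock_center 0.9 [211. 229.] [553.6 -72. ]
```

View pics/s2.png

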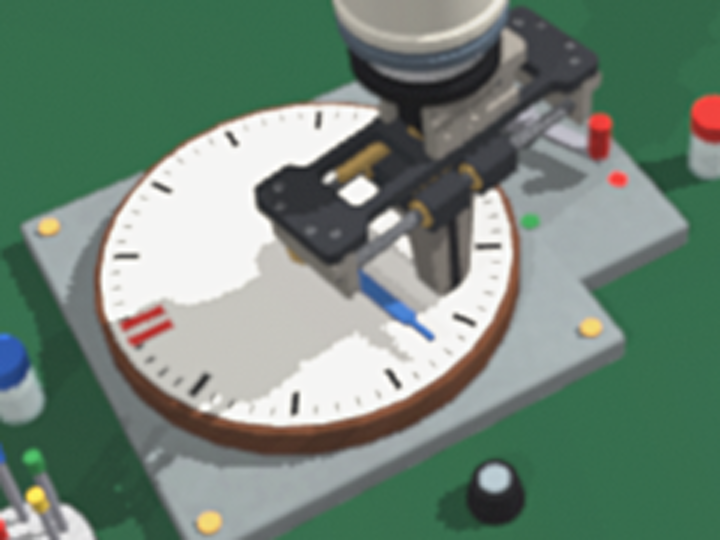

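s2 shows the finger on the six o'clock side of the hand at the right height, with the hand tip near (433,337) in the crop and the finger foot near (440,280). I'll close part of the gap, then sweep.

Request:
{"fn": "play_rows", "kwargs": {"deltas": [[0,0,0.004,0,0],[0,0,0.008,0,0],[0,0,0.012,0,0],[0,0,0.016,0,0],[0,0,0.016,0,0]]}}

```text
t: 4.93
position: [614.7, -22.0, 54.9]
eef_rot: [180.0, -0.0, 23.6]
wrist_force: [-0.4, 0.3, -0.2]
opening: 0.4
grasp_force: 0.0
```

```bash
cat >> h.py <<'E'
def sweep(C,phis):
    s=observe(); y=np.radians(s["eef_rot"][2]); v=np.array(s["position"][:2])-C
    d=np.array([v@[np.cos(y),np.sin(y)], v@[np.sin(y),-np.cos(y)]]); print("d",d.round(1),s["eef_rot"],s["position"],s["wrist_force"])
    for p in phis:
        c,q=np.cos(np.radians(p)),np.sin(np.radians(p))
        e=np.array([[c,-q],[q,c]])@d-d; print([0,round(e[0]/1e3,4),round(e[1]/1e3,4),0,p],end=", ")
    print()
E
python3 - <<'E'
from h import *
sweep(np.array([553.5,-71]),range(3,61,3))
E
```

```text
d [ 75.7 -20.4] [ 1.79973485e+02 -3.38701754e-02  2.35806933e+01] [614.66110852 -22.00137457  54.86130188] [-0.44317375  0.28806488 -0.20393015]
[0, np.float64(0.001), np.float64(0.004), 0, 3], [0, np.float64(0.0017), np.float64(0.008), 0, 6], [0, np.float64(0.0023), np.float64(0.0121), 0, 9], [0, np.float64(0.0026), np.float64(0.0162), 0, 12], [0, np.float64(0.0027), np.float64(0.0203), 0, 15], [0, np.float64(0.0026), np.float64(0.0244), 0, 18], [0, np.float64(0.0023), np.float64(0.0285), 0, 21], [0, np.float64(0.0018), np.float64(0.0325), 0, 24], [0, np.float64(0.001), np.float64(0.0366), 0, 27], [0, np.float64(0.0001), np.float64(0.0406), 0, 30], [0, np.float64(-0.0011), np.float64(0.0445), 0, 33], [0, np.float64(-0.0024), np.float64(0.0484), 0, 36], [0, np.float64(-0.004), np.float64(0.0522), 0, 39], [0, np.float64(-0.0058), np.float64(0.0559), 0, 42], [0, np.float64(-0.0077), np.float64(0.0595), 0, 45], [0, np.float64(-0.0098), np.float64(0.063), 0, 48], [0, np.float64(-0.0122), np.float64(0.0664), 0, 51], [0, np.float64(-0.0146), np.float64(0.0696), 0, 54], [0, np.float64(-0.0173), np.float64(0.0728), 0, 57], [0, np.float64(-0.0201), np.float64(0.0757), 0, 60],
```

Request:
{"fn": "play_rows", "kwargs": {"deltas": [[0,0.001,0.004,0.001,3],[0,0.0017,0.008,0.001,6],[0,0.0023,0.0121,0.001,9],[0,0.0026,0.0162,0.001,12],[0,0.0027,0.0203,0.001,15],[0,0.0026,0.0244,0.001,18],[0,0.0023,0.0285,0.001,21],[0,0.0018,0.0325,0.001,24],[0,0.001,0.0366,0.001,27],[0,0,0.0406,0.001,30],[0,-0.0011,0.0445,0.001,33],[0,-0.0024,0.0484,0.001,36],[0,-0.004,0.0522,0.001,39],[0,-0.0058,0.0559,0.001,42],[0,-0.0077,0.0595,0.001,45],[0,-0.0098,0.063,0.001,48],[0,-0.0122,0.0664,0.001,51],[0,-0.0146,0.0696,0.001,54],[0,-0.0173,0.0728,0.001,57],[0,-0.0173,0.0728,0.001,57]]}}

```text
t: 6.6
position: [627.5, -95.4, 53.7]
eef_rot: [-180.0, -0.0, -33.6]
wrist_force: [0.3, -0.0, -0.4]
opening: 0.3
grasp_force: 0.0
```

```bash
python3 - <<'E'
from h import *
s=observe();print(s["joint_positions"])
for n in("scene","top","wrist"): f,o=look(n,["minute_tip","clock_center","twelve"]); save(f,n+"3.png")
sweep(np.array([553.5,-71]),list(range(3,34,3)))
E
```

```text
[-8.77838871e+00  3.14745266e+01  9.90139155e+01 -4.00711637e-03
  4.94902638e+01  1.14777174e+02]
scene minute_tip 0.53 [278. 316.] [756.5 -25.8]
scene clock_center None
scene twelve 0.71 [160. 259.] [ 571.4 -169.2]
top minute_tip None
top clock_center 0.76 [344. 232.] [554.7 -78.5]
top twelve None
wrist minute_tip 0.81 [315. 197.] [ 644.9 -128.1]
wrist clock_center None
wrist twelve 0.78 [435. 249.] [ 572.3 -171.5]
d [ 74.7 -20.9] [-1.79999928e+02  3.37826177e-03 -3.33706892e+01] [627.39977591 -94.65323516  53.56625383] [0.28446881 0.91244853 0.58893534]
[0, np.float64(0.001), np.float64(0.0039), 0, 3], [0, np.float64(0.0018), np.float64(0.0079), 0, 6], [0, np.float64(0.0023), np.float64(0.0119), 0, 9], [0, np.float64(0.0027), np.float64(0.016), 0, 12], [0, np.float64(0.0029), np.float64(0.0201), 0, 15], [0, np.float64(0.0028), np.float64(0.0241), 0, 18], [0, np.float64(0.0025), np.float64(0.0282), 0, 21], [0, np.float64(0.002), np.float64(0.0322), 0, 24], [0, np.float64(0.0013), np.float64(0.0362), 0, 27], [0, np.float64(0.0004), np.float64(0.0402), 0, 30], [0, np.float64(-0.0007), np.float64(0.0441), 0, 33],
```

View pics/wrist3.png

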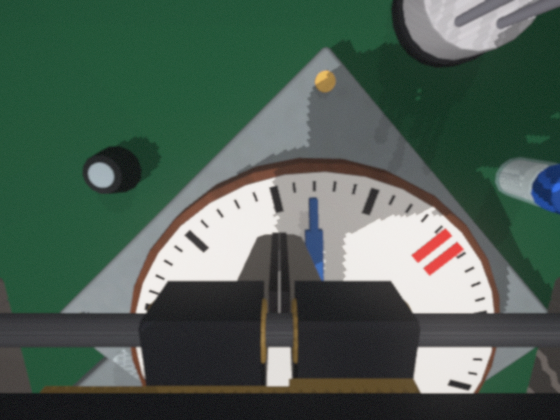

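wrist3 shows the hand tip at (315,197) in contact with the finger, two hour marks short of the red mark near (437,251). I'll continue about 39°, stopping short of the mark.

Request:
{"fn": "play_rows", "kwargs": {"deltas": [[0,0.001,0.0039,0,3],[0,0.0018,0.0079,0,6],[0,0.0023,0.0119,0,9],[0,0.0027,0.016,0,12],[0,0.0029,0.0201,0,15],[0,0.0028,0.0241,0,18],[0,0.0025,0.0282,0,21],[0,0.002,0.0322,0,24],[0,0.0013,0.0362,0,27],[0,0.0004,0.0402,0,30],[0,-0.0007,0.0441,0,33],[0,-0.002,0.0479,0,36],[0,-0.0035,0.0517,0,39],[0,-0.0035,0.0517,0,39]]}}

```text
t: 8.37
position: [595.8, -136.4, 53.7]
eef_rot: [-180.0, -0.0, -72.5]
wrist_force: [0.4, -0.2, -0.2]
opening: 0.3
grasp_force: 0.0
```

```bash
cat >> h.py <<'E'
def segs(f,s,C):
    hsv=cv2.cvtColor(f["pixels"],cv2.COLOR_RGB2HSV)
    m={"red":(cv2.inRange(hsv,(0,130,90),(8,255,255))|cv2.inRange(hsv,(172,130,90),(180,255,255)),45),"blue":(cv2.inRange(hsv,(100,110,60),(125,255,255)),63)}
    for k,(b,z) in m.items():
        n,l,st,ce=cv2.connectedComponentsWithStats(b)
        for i in range(1,n):
            if st[i,4]>25:
                ys,xs=np.nonzero(l==i); P=np.array([ray(f,(x,y),z,s)[:2]-C for x,y in zip(xs,ys)])
                if np.linalg.norm(P.mean(0))<115:
                    print(k,st[i,4],ce[i].round(1),"rel",P.mean(0).round(1),"ang",np.degrees(np.arctan2(P.mean(0)[1],P.mean(0)[0])).round(2),"r",np.percentile(np.linalg.norm(P,axis=1),[2,98]).round(1))
E
python3 - <<'E'
from h import *
s=observe();print(s["joint_positions"]); C=np.array([553.5,-71])
f,o=look("wrist",["minute_tip","twelve"]); save(f,"w4.png"); segs(f,s,C)
f,o=look("scene",["minute_tip","twelve"]); segs(f,s,C)
sweep(C,[1,2,3,4,5,6,7,8,9,10])
E
```

```text
[-1.30294355e+01  2.98170593e+01  1.02109206e+02 -9.69969884e-03
  4.80603148e+01  1.49507496e+02]
wrist minute_tip 0.78 [312. 195.] [ 590.3 -172.8]
wrist twelve 0.71 [339. 198.] [ 571.6 -173. ]
red 420 [330. 200.] rel [ 22.8 -99.1] ang -77.03 r [ 89.4 113.7]
red 421 [350.3 202.3] rel [  10.9 -101.4] ang -83.84 r [ 89.7 113.8]
blue 754 [313.6 237. ] rel [ 28.5 -80.3] ang -70.46 r [ 64.2 107.4]
scene minute_tip 0.74 [159. 264.] [ 593.2 -171.9]
scene twelve 0.82 [160. 257.] [ 566.3 -168.4]
red 26 [156.9 255.5] rel [   8.6 -101.1] ang -85.12 r [ 90.9 111.7]
blue 30 [166.9 256.5] rel [ 31.3 -85.8] ang -69.94 r [ 82.9 104.2]
d [ 74.7 -20.9] [ 1.79996198e+02  5.59301752e-03 -7.23215655e+01] [ 596.13675045 -135.81727752   53.55060389] [ 0.14947498  0.55374392 -0.51378764]
[0, np.float64(0.0004), np.float64(0.0013), 0, 1], [0, np.float64(0.0007), np.float64(0.0026), 0, 2], [0, np.float64(0.001), np.float64(0.0039), 0, 3], [0, np.float64(0.0013), np.float64(0.0053), 0, 4], [0, np.float64(0.0015), np.float64(0.0066), 0, 5], [0, np.float64(0.0018), np.float64(0.0079), 0, 6], [0, np.float64(0.002), np.float64(0.0093), 0, 7], [0, np.float64(0.0022), np.float64(0.0106), 0, 8], [0, np.float64(0.0024), np.float64(0.0119), 0, 9], [0, np.float64(0.0025), np.float64(0.0133), 0, 10],
```

View pics/w4.png

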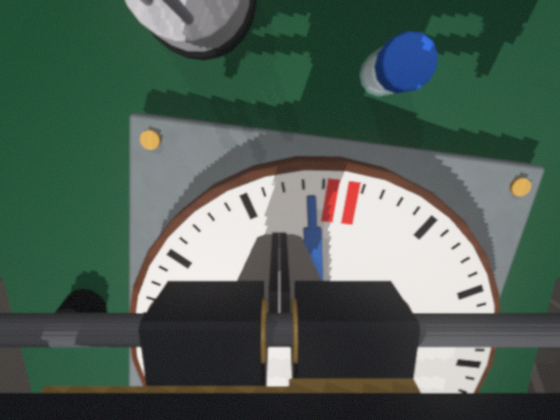

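w4: the hand tip (311,196) is about 10° short of the red double mark, whose bars are centred at (330,200) and (350,202). I'll push 8.5° more, slowly.

Request:
{"fn": "play_rows", "kwargs": {"deltas": [[0,0.0004,0.0013,0,1],[0,0.0007,0.0026,0,2],[0,0.001,0.0039,0,3],[0,0.0013,0.0053,0,4],[0,0.0015,0.0066,0,5],[0,0.0018,0.0079,0,6],[0,0.002,0.0093,0,7],[0,0.0022,0.0106,0,8],[0,0.0023,0.0113,0,8.5],[0,0.0023,0.0113,0,8.5]]}}

```text
t: 9.5
position: [585.7, -141.7, 53.6]
eef_rot: [180.0, 0.0, -80.9]
wrist_force: [0.7, -0.5, -0.4]
opening: 0.7
grasp_force: 0.1
```

```bash
python3 - <<'E'
from h import *
s=observe();print(s["joint_positions"]); C=np.array([553.5,-71])
f,o=look("wrist",["minute_tip","twelve"]); save(f,"w5.png"); segs(f,s,C)
f,o=look("scene",["minute_tip","twelve"]); f,o=look("top",["minute_tip","twelve"])
sweep(C,[0.5,1,1.5,2])
E
```

```text
[-1.37420041e+01  2.92313108e+01  1.03212815e+02 -5.11228312e-03
  4.75650631e+01  1.57195847e+02]
wrist minute_tip 0.87 [310. 195.] [ 576.1 -176.9]
wrist twelve 0.78 [314. 201.] [ 570.6 -170.2]
red 336 [303.7 197.6] rel [  23.5 -100.1] ang -76.76 r [ 89.6 113.8]
red 419 [325.  198.7] rel [  11.  -101.4] ang -83.8 r [ 89.7 113.8]
blue 756 [313.5 236.7] rel [ 16.4 -83.4] ang -78.87 r [ 64.5 107.1]
scene minute_tip 0.76 [155. 258.] [ 578.5 -176.4]
scene twelve 0.95 [159. 258.] [ 567.8 -169.2]
top minute_tip None
top twelve None
d [ 74.8 -20.8] [ 1.79993132e+02  3.48856434e-03 -8.08798412e+01] [ 585.92753257 -141.58003015   53.55827922] [-0.73933368  0.08302984  0.45977855]
[0, np.float64(0.0002), np.float64(0.0007), 0, 0.5], [0, np.float64(0.0004), np.float64(0.0013), 0, 1], [0, np.float64(0.0005), np.float64(0.002), 0, 1.5], [0, np.float64(0.0007), np.float64(0.0026), 0, 2],
```

About 2° remain by the tip. I'll nudge 1°, then back off and lift for a clear view.

Request:
{"fn": "play_rows", "kwargs": {"deltas": [[0,0.0002,0.0007,0,0.5],[0,0.0004,0.0013,0,1],[0,0.0004,0.0013,0,1],[0,0.0004,0.0013,0,1],[0,0.0004,-0.006,0,1],[0,0.0004,-0.015,0,1],[0,0.0004,-0.024,0,1],[0,0.0004,-0.024,-0.03,1],[0,0,-0.024,-0.07,1],[0,0,-0.024,-0.11,1],[0,0,-0.024,-0.15,1],[0,0,-0.024,-0.19,1],[0,0,-0.024,-0.23,1],[0,0,-0.024,-0.26,1],[0,0,-0.024,-0.26,1]]}}

```text
t: 11.2
position: [613.4, -138.3, 321.5]
eef_rot: [-179.4, -0.2, -81.9]
wrist_force: [0.0, -0.4, 1.2]
opening: 0.4
grasp_force: 0.0
```

```bash
python3 - <<'E'
from h import *
s=observe();print(s["position"],s["eef_rot"]); C=np.array([553.5,-71])
f,o=look("wrist",["minute_tip","twelve","clock_center"]); save(f,"w6.png"); segs(f,s,C)
if len(o)==3:
    for k in("minute_tip","twelve"): v=o[k]-o["clock_center"]; print(k,np.degrees(np.arctan2(v[1],v[0])))
f,o=look("scene",["minute_tip","twelve","clock_center"]); f,o=look("top",["minute_tip","twelve","clock_center"])
E
```

```text
[ 613.4258464  -138.299283    321.51598008] [-179.39710096   -0.23157571  -81.86941768]
wrist minute_tip 0.86 [316. 147.] [ 572.3 -179.4]
wrist twelve 0.9 [316. 151.] [ 569.7 -171.7]
wrist clock_center 0.87 [317. 223.] [553.3 -72.8]
red 50 [320.  151.3] rel [  10.9 -101.5] ang -83.89 r [ 91.3 112.3]
red 59 [311.3 152.2] rel [ 22.6 -98.5] ang -77.07 r [ 90.4 112.5]
blue 289 [316.3 185.6] rel [  9.9 -55.5] ang -79.93 r [ 15.7 102. ]
minute_tip -79.93543600998495
twelve -80.60241139719126
scene minute_tip 0.82 [153. 255.] [ 570.7 -178.1]
scene twelve 0.66 [161. 260.] [ 572.8 -167.8]
scene clock_center 0.73 [276. 312.] [747.8 -25.8]
top minute_tip 0.91 [392. 224.] [ 569.4 -173.6]
top twelve 0.96 [390. 231.] [ 559.2 -173.3]
top clock_center 0.62 [342. 231.] [556.2 -75.3]
```

View pics/w6.png

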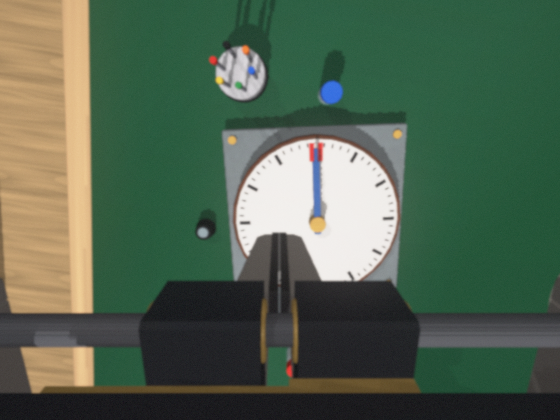

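w6: hub (317,223), tip (316,147), red bars (311,152) and (320,151). The hand lies between the bars, within about 0.5° and not past the mark. Next, the lever.

Request:
{"fn": "play_rows", "kwargs": {"deltas": [[0,-0.02,0.004,0,-6],[0,-0.04,0.008,0,-13],[0,-0.06,0.012,0,-20],[0,-0.08,0.016,0,-27],[0,-0.1,0.02,0,-34],[0,-0.12,0.024,0,-41],[0,-0.14,0.03,0,-48],[0,-0.16,0.035,0,-55],[0,-0.18,0.04,0,-62],[0,-0.2,0.045,0,-69],[0,-0.22,0.05,0,-76],[0,-0.24,0.055,0,-83],[0,-0.26,0.06,0,-90],[0,-0.28,0.065,0,-97],[0,-0.3,0.065,0.02,-104],[0,-0.31,0.065,0.04,-111],[0,-0.31,0.065,0.06,-117],[0,-0.31,0.065,0.06,-117]]}}

```text
t: 13.3
position: [499.3, 159.9, 250.1]
eef_rot: [-179.9, 0.3, 35.5]
wrist_force: [0.0, -1.1, -0.5]
opening: 0.2
grasp_force: 0.0
```

```bash
python3 - <<'E'
from h import *
s=observe();print(s["position"],s["eef_rot"],s["joint_positions"])
N=["lever_pin","lever_pivot","red_dot","green_dot","red_jar"]
f,o=look("wrist",N); save(f,"w7.png"); look("scene",N); look("top",N)
print([proj(f,p,s).round() for p in((541,119,66),(491.6,85.4,44))])
E
```

```text
[499.31565279 159.90981248 250.14954336] [-179.9039922     0.29907773   35.45950402] [ 1.75944102e+01  9.41512923e+00  1.03309084e+02 -4.01484110e-04
  6.75898963e+01  7.21353109e+01]
wrist lever_pin 0.9 [327. 175.] [538.8 121. ]
wrist lever_pivot 0.61 [323. 218.] [490.2  84.1]
wrist red_dot 0.72 [320. 160.] [546.5 129.1]
wrist green_dot 0.57 [366. 177.] [562.7  68.4]
wrist red_jar 0.98 [273. 128.] [542.5 200.1]
scene lever_pin 0.66 [305. 190.] [533.1 111.4]
scene lever_pivot 0.88 [282. 188.] [486.9  85.4]
scene red_dot 0.56 [313. 211.] [548.7 123.4]
scene green_dot 0.87 [288. 223.] [558.3  67.7]
scene red_jar 0.75 [346. 207.] [547.9 193.6]
top lever_pin 0.48 [239. 241.] [533.4 123.5]
top lever_pivot 0.97 [260. 270.] [480.5  84.5]
top red_dot 0.82 [237. 234.] [552.6 130.9]
top green_dot 0.8 [271. 232.] [558.1  62.1]
top red_jar None
[array([329., 174.]), array([324., 218.])]
```

View pics/w7.png

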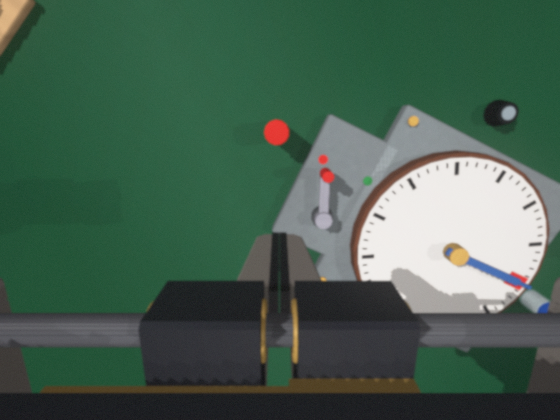

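w7: pin (327,175), pivot (323,218), red dot (322,159), green dot (367,181), jar (276,132). The pin's projection at (329,174) agrees. I'll lower beside the pin on the side away from the dial, then approach.

Request:
{"fn": "play_rows", "kwargs": {"deltas": [[0,0.01,0.018,0.04,0],[0,0.01,0.018,0.08,0],[0,0.01,0.018,0.12,0],[0,0.01,0.018,0.15,0],[0,0.01,0.018,0.175,0],[0,0.01,0.018,0.19,0],[0,0.01,0.018,0.199,0],[0,0.01,0.018,0.199,0],[0,0.01,0.024,0.199,0],[0,0.01,0.03,0.199,0],[0,0.01,0.03,0.199,0]]}}

```text
t: 15.12
position: [528.9, 140.6, 56.0]
eef_rot: [179.9, -0.2, 35.1]
wrist_force: [-0.7, 0.9, -0.2]
opening: 0.7
grasp_force: 0.0
```

```bash
python3 - <<'E'
from h import *
f,o=look("wrist",["lever_pin"])
sweep(np.array([491.,85.2]),list(range(3,49,3)))
E
```

```text
wrist lever_pin 0.56 [315. 264.] [536.9 121.3]
d [ 62.3 -24.4] [ 1.79963213e+02 -1.06003258e-01  3.50695345e+01] [527.95005628 140.94901842  55.66526713] [-0.38489123 -0.52756937  0.55497181]
[0, np.float64(0.0012), np.float64(0.0033), 0, 3], [0, np.float64(0.0022), np.float64(0.0066), 0, 6], [0, np.float64(0.003), np.float64(0.01), 0, 9], [0, np.float64(0.0037), np.float64(0.0135), 0, 12], [0, np.float64(0.0042), np.float64(0.0169), 0, 15], [0, np.float64(0.0045), np.float64(0.0204), 0, 18], [0, np.float64(0.0046), np.float64(0.0239), 0, 21], [0, np.float64(0.0045), np.float64(0.0274), 0, 24], [0, np.float64(0.0043), np.float64(0.0309), 0, 27], [0, np.float64(0.0039), np.float64(0.0344), 0, 30], [0, np.float64(0.0032), np.float64(0.0379), 0, 33], [0, np.float64(0.0024), np.float64(0.0413), 0, 36], [0, np.float64(0.0015), np.float64(0.0446), 0, 39], [0, np.float64(0.0003), np.float64(0.0479), 0, 42], [0, np.float64(-0.001), np.float64(0.0512), 0, 45], [0, np.float64(-0.0025), np.float64(0.0544), 0, 48],
```

Request:
{"fn": "play_rows", "kwargs": {"deltas": [[0,0,0,0.004,0],[0,0.001,0.0033,0.004,3],[0,0.002,0.0066,0.004,6],[0,0.003,0.01,0.004,9],[0,0.0037,0.0135,0.004,12],[0,0.0042,0.0169,0.004,15],[0,0.0045,0.0204,0.004,18],[0,0.0046,0.0239,0.004,21],[0,0.0045,0.0274,0.004,24],[0,0.0043,0.0309,0.004,27],[0,0.0039,0.0344,0.004,30],[0,0.0032,0.0379,0.004,33],[0,0.0024,0.0413,0.004,36],[0,0.0015,0.0446,0.004,39],[0,0.0003,0.0479,0.004,42],[0,0.0003,0.0479,0.004,42]]}}

```text
t: 16.55
position: [554.8, 102.0, 50.6]
eef_rot: [-180.0, -0.0, -7.0]
wrist_force: [0.3, 0.5, -0.2]
opening: 0.2
grasp_force: 0.2
```

```bash
cat >> h.py <<'E'
def lev(n):
    P=np.array([491.,85.2]); f,o=look(n,["lever_pin","green_dot"])
    for k,p in o.items(): v=p-P; print(k,"ang",np.degrees(np.arctan2(v[1],v[0])).round(1),"r",np.linalg.norm(v).round(1))
    return f
E
python3 - <<'E'
from h import *
f=lev("wrist"); save(f,"w8.png"); lev("scene"); lev("top")
print(observe()["joint_positions"])
sweep(np.array([491.,85.2]),list(range(1,13)))
E
```

```text
wrist lever_pin 0.7 [317. 269.] [548.   82.7]
wrist green_dot 0.76 [336. 217.] [560.3  63.9]
lever_pin ang -2.5 r 57.0
green_dot ang -17.1 r 72.5
scene lever_pin 0.65 [289. 200.] [544.6  75.5]
scene green_dot 0.72 [289. 221.] [554.   71.4]
lever_pin ang -10.2 r 54.4
green_dot ang -12.4 r 64.5
top lever_pin 0.57 [240. 234.] [546.7 123. ]
top green_dot 0.96 [267. 231.] [560.7  70.2]
lever_pin ang 34.2 r 67.3
green_dot ang -12.1 r 71.3
[ 1.02841609e+01  2.67995834e+01  1.08230956e+02 -6.91202371e-04
  4.49625729e+01  1.07142751e+02]
d [ 61.3 -24.5] [-1.79998437e+02 -6.72530519e-03 -6.85810156e+00] [554.80143844 102.18745779  50.6290415 ] [-0.9103642   0.10125122 -0.07607476]
[0, np.float64(0.0004), np.float64(0.0011), 0, 1], [0, np.float64(0.0008), np.float64(0.0022), 0, 2], [0, np.float64(0.0012), np.float64(0.0032), 0, 3], [0, np.float64(0.0016), np.float64(0.0043), 0, 4], [0, np.float64(0.0019), np.float64(0.0054), 0, 5], [0, np.float64(0.0022), np.float64(0.0065), 0, 6], [0, np.float64(0.0025), np.float64(0.0077), 0, 7], [0, np.float64(0.0028), np.float64(0.0088), 0, 8], [0, np.float64(0.0031), np.float64(0.0099), 0, 9], [0, np.float64(0.0033), np.float64(0.011), 0, 10], [0, np.float64(0.0035), np.float64(0.0121), 0, 11], [0, np.float64(0.0038), np.float64(0.0133), 0, 12],
```

View pics/w8.png

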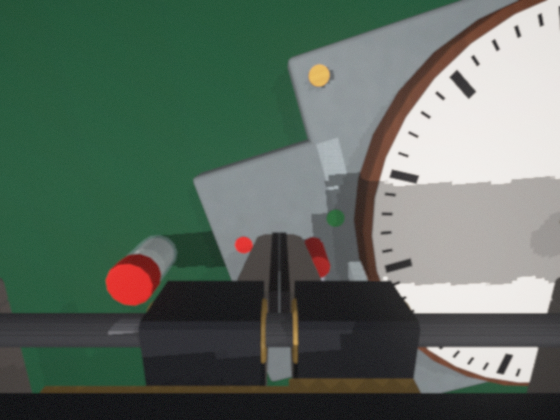

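w8: the finger is on the pin (318,257), still short of the line to the green dot (336,217). I'll push 9° more, then back off and check from above.

Request:
{"fn": "play_rows", "kwargs": {"deltas": [[0,0.0008,0.0022,0,2],[0,0.0016,0.0043,0,4],[0,0.0022,0.0065,0,6],[0,0.0028,0.0088,0,8],[0,0.0031,0.0099,0,9],[0,0.0031,0.0099,0,9],[0,0.0031,0.0099,0,9],[0,0.0031,0,0,9],[0,0.0031,-0.015,0,9],[0,0.0031,-0.03,0,9],[0,0.0031,-0.03,-0.04,9],[0,0,-0.03,-0.08,9],[0,0,-0.03,-0.12,9],[0,-0.01,-0.03,-0.16,9],[0,-0.02,-0.03,-0.19,9],[0,-0.02,-0.03,-0.19,9]]}}

```text
t: 18.33
position: [540.4, 136.3, 247.3]
eef_rot: [-179.7, -0.4, -15.8]
wrist_force: [0.7, 0.6, -0.0]
opening: 0.4
grasp_force: 0.0
```

```bash
python3 - <<'E'
from h import *
f=lev("wrist"); s=observe(); print(s["position"],s["eef_rot"]); lev("scene"); lev("top")
P=np.array([491.,85.2]); hsv=cv2.cvtColor(f["pixels"],cv2.COLOR_RGB2HSV)
for k,b in (("red",cv2.inRange(hsv,(0,150,90),(8,255,255))|cv2.inRange(hsv,(172,150,90),(180,255,255))),("green",cv2.inRange(hsv,(45,120,50),(80,255,255)))):
    n,l,st,ce=cv2.connectedComponentsWithStats(b)
    for i in range(1,n):
        for z in (21,66):
            v=ray(f,ce[i],z,s)[:2]-P
            if 15<st[i,4]<900 and np.hypot(*v)<85: print(k,z,st[i,4],ce[i].round(1),np.degrees(np.arctan2(v[1],v[0])).round(1),np.hypot(*v).round(1))
print(proj(f,[491,85.2,44],s))
cv2.imwrite("pics/w9.png",cv2.resize(f["pixels"][60:300,150:450],None,fx=2.5,fy=2.5,interpolation=cv2.INTER_CUBIC)[:,:,::-1])
E
```

```text
wrist lever_pin 0.74 [331. 165.] [548.3  75.7]
wrist green_dot 0.72 [333. 145.] [563.3  62.2]
lever_pin ang -9.4 r 58.1
green_dot ang -17.6 r 75.9
[538.30773619 134.95524151 240.27157969] [-1.79999050e+02 -7.69687961e-03 -1.58245953e+01]
scene lever_pin 0.68 [121. 344.] [ 717.7 -254.5]
scene green_dot 0.56 [287. 223.] [557.5  66.4]
lever_pin ang -56.3 r 408.4
green_dot ang -15.7 r 69.1
top lever_pin None
top green_dot 0.73 [270. 231.] [559.7  64.4]
green_dot ang -16.9 r 71.8
red 21 123 [331.2 163.1] -19.4 50.9
red 66 123 [331.2 163.1] -11.6 57.5
red 21 49 [285.1 170.3] 36.4 68.2
red 66 49 [285.1 170.3] 32.2 73.7
green 21 41 [331.7 147.9] -18.3 69.5
green 66 41 [331.7 147.9] -12.4 73.9
[329.78808309 207.74601212]
```

View pics/w9.png

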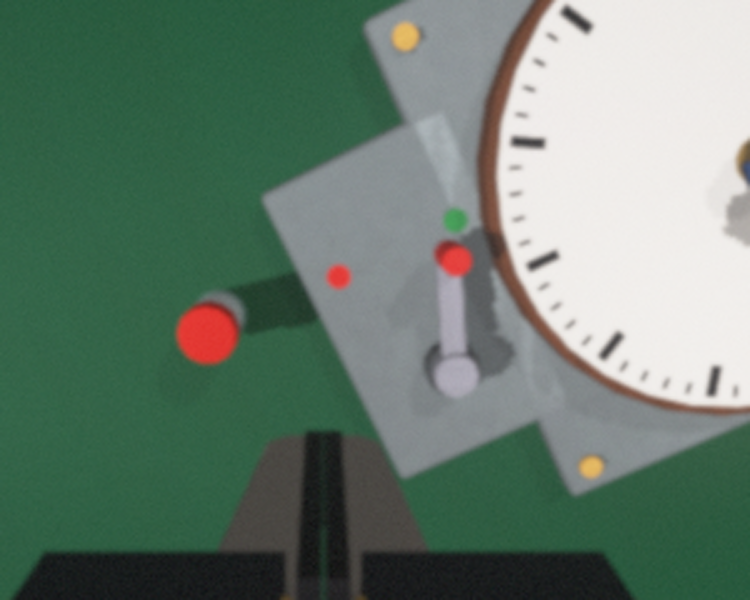

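w9: the pin top (457,262 in the crop) isn't yet on the line from the pivot boss (457,376) to the green dot (455,220) once height is allowed for: the pin is near -9°, the dot near -16.5°. I'll go back in and push about 6° more.

Request:
{"fn": "play_rows", "kwargs": {"deltas": [[0,0.02,0.012,0.02,3],[0,0.0336,0.023,0.05,6],[0,0.0336,0.023,0.09,6],[0,0.0336,0.023,0.13,6],[0,0.0336,0.023,0.16,6],[0,0.0336,0.023,0.18,6],[0,0.0336,0.023,0.19,6],[0,0.0336,0.023,0.19,6],[0,0.033,0.028,0.19,6],[0,0.0325,0.033,0.19,6],[0,0.032,0.036,0.19,6],[0,0.032,0.039,0.19,6],[0,0.0315,0.041,0.19,6],[0,0.0315,0.043,0.19,6],[0,0.0315,0.043,0.19,6],[0,0.0315,0.043,0.19,6],[0,0.0325,0.033,0.19,6],[0,0.0336,0.02,0.19,6],[0,0.0336,0.005,0.19,6],[0,0.0336,0.005,0.16,6]]}}

```text
t: 20.45
position: [567.1, 122.7, 76.3]
eef_rot: [179.8, 0.4, -21.8]
wrist_force: [-1.4, -0.7, -0.2]
opening: -0.0
grasp_force: 0.0
```

Request:
{"fn": "play_rows", "kwargs": {"deltas": [[0,0,0,-0.04,0],[0,-0.01,0,-0.08,0],[0,-0.02,0,-0.12,0],[0,-0.03,-0.005,-0.16,0],[0,-0.03,-0.005,-0.16,0],[0,-0.03,-0.005,-0.16,0]]}}

```text
t: 20.95
position: [544.8, 138.2, 243.2]
eef_rot: [-179.8, -0.2, -21.8]
wrist_force: [0.4, 0.5, -0.6]
opening: 0.8
grasp_force: 0.0
```

```bash
cat >> h.py <<'E'
def lev2(name):
    s=observe(); f=grab_frame("wrist"); print(s["position"],s["eef_rot"],s["t"])
    P=np.array([487.5,84.]); hsv=cv2.cvtColor(f["pixels"],cv2.COLOR_RGB2HSV)
    pin=tip_of(f,"lever_pin"); piv=tip_of(f,"lever_pivot")
    print("pivot",[ray(f,p["point"],36,s)[:2].round(1) for p in piv[:1]])
    for p in pin[:1]: v=ray(f,p["point"],66,s)[:2]-P; print("pin net",p["point"],np.degrees(np.arctan2(v[1],v[0])).round(1),np.hypot(*v).round(1))
    for k,b,z in (("red",cv2.inRange(hsv,(0,150,90),(8,255,255))|cv2.inRange(hsv,(172,150,90),(180,255,255)),(21,55,66)),("green",cv2.inRange(hsv,(45,120,50),(80,255,255)),(21,))):
        n,l,st,ce=cv2.connectedComponentsWithStats(b)
        for i in range(1,n):
            for zz in z:
                v=ray(f,ce[i],zz,s)[:2]-P
                if 15<st[i,4]<900 and np.hypot(*v)<85: print(k,zz,st[i,4],ce[i].round(1),np.degrees(np.arctan2(v[1],v[0])).round(1),np.hypot(*v).round(1))
    p=P+74*np.array([np.cos(0),0]); D=f["pixels"].copy()
    cv2.imwrite("pics/"+name,cv2.resize(D[60:300,200:440],None,fx=2.5,fy=2.5,interpolation=cv2.INTER_CUBIC)[:,:,::-1])
    return f,s
E
python3 - <<'E'
from h import *
lev2("w10.png")
E
```

```text
[544.84638706 138.17351517 243.23453982] [-179.82091466   -0.23256001  -21.78701885] 20.95
pivot [array([490.6,  83.3])]
pin net [337.0, 160.6] -13.4 62.1
red 21 131 [338.4 160.1] -22.6 56.1
red 55 131 [338.4 160.1] -16.6 60.8
red 66 131 [338.4 160.1] -14.9 62.5
red 21 51 [286.7 172.5] 35.6 75.2
red 55 51 [286.7 172.5] 32.3 79.1
red 66 51 [286.7 172.5] 31.4 80.4
green 21 42 [331.5 145. ] -15.2 75.1
```

View pics/w10.png

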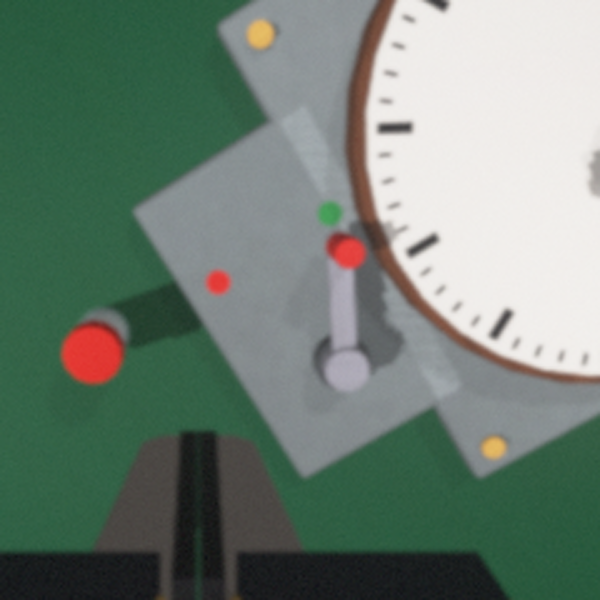

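w10: the lever seems to point at the green dot now, with the pin top near (349,253) and the green dot at (330,213). I'll do one settled check using the bright cap of the pin.

Request:
{"fn": "play_rows", "kwargs": {"deltas": [[0,0,0,0,0],[0,0,0,0,0],[0,0,0,0,0]]}}

```text
t: 21.35
position: [543.2, 135.9, 239.4]
eef_rot: [179.9, 0.1, -21.9]
wrist_force: [-0.3, -0.5, 0.8]
opening: 0.5
grasp_force: 0.0
```

```bash
python3 - <<'E'
from h import *
f,s=lev2("w11.png")
from scipy.optimize import least_squares
px=f["pixels"].astype(int)
cap=((px[:,:,0]>195)&(px[:,:,1]<90)).astype(np.uint8); cap[:, :315]=0; cap[:140]=0; cap[185:]=0; cap[:,360:]=0
ys,xs=np.nonzero(cap); c=np.array([xs.mean(),ys.mean()]); print("cap",len(xs),c)
hsv=cv2.cvtColor(f["pixels"],cv2.COLOR_RGB2HSV)
def cen(b):
    ys,xs=np.nonzero(b); return np.array([xs.mean(),ys.mean()])
r=cv2.inRange(hsv,(0,150,90),(8,255,255)); m=np.zeros_like(r); m[150:195,270:305]=1
g=cv2.inRange(hsv,(45,120,50),(80,255,255)); n=np.zeros_like(g); n[130:160,315:350]=1
rd,gd,pt=[ray(f,q,z,s)[:2] for q,z in((cen(r*m),21),(cen(g*n),21),(c,66))]
# pivot: at 74 from both dots with 0.9 rad between
def F(q): return np.r_[rd-q[:2]-74*np.array([np.cos(q[2]),np.sin(q[2])]), gd-q[:2]-74*np.array([np.cos(q[2]-.9),np.sin(q[2]-.9)])]
q=least_squares(F,[489,84,.62]); P=q.x[:2]; v=pt-P
print("dots",rd,gd,"pin",pt,"pivot fit",P,"resid",q.fun.round(1)); print("lever rad",q.x[2]-np.arctan2(v[1],v[0]),"r",np.hypot(*v))
E
```

```text
[543.1543966  135.93609064 239.3840581 ] [ 1.79931093e+02  9.58615984e-02 -2.18997987e+01] 21.35
pivot [array([490.8,  81.8])]
pin net [336.6, 159.2] -15.6 62.0
red 21 135 [335.6 158.5] -22.1 56.5
red 55 135 [335.6 158.5] -16.3 61.2
red 66 135 [335.6 158.5] -14.7 62.9
red 21 53 [283.7 171.4] 35.7 75.4
red 55 53 [283.7 171.4] 32.3 79.1
red 66 53 [283.7 171.4] 31.3 80.4
green 21 44 [328.9 143.2] -15.1 75.5
cap 95 [336.63157895 159.52631579]
dots [548.74356676 127.93459656] [560.36252933  64.28790396] pin [546.84086207  67.44924487] pivot fit [489.0032665   84.14487098] resid [-0.   0.2  0.  -0.2]
lever rad 0.9115902796515657 r 60.19909793689916
```

```bash
python3 -c "
from cell import *
print(finish_job())"
```

```text
the job is handed in; nothing more can be done
None
```

The job is handed in: the minute hand measured about 0.5° short of the red double mark and not past it, the start lever measured 0.91 rad (green dot 0.9), and the gripper stayed clear of the screwdriver stand, jars and loupe, at about 21 s of the 64 s.

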